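# Set and lock the leak tester's pressure regulator

## Robot

A 7-joint arm with a two-finger parallel gripper is mounted at the origin on the work surface. World frame = base frame: x ahead of the robot, y to its left, z up, the work surface at z = 0. Lengths are in m, angles in rad, forces in N, time in s.
With the tool pointing down it reaches from about 0.425 to 0.925 m from the base axis. Payload 6.8 kg.
Tool frame: the origin (TCP) lies midway between the tips of the shut fingers; the grasp point (between the pads) lies r.grip_point_offset behind it (r.grip_point_offset is the distance from the TCP to the grasp point, in m); z points along the fingers, y is the direction in which the jaws open and shut (so a half turn about z gives the same grasp; the last joint's range is limited). The gripper opens to 85 mm and grips with 20 to 120 N. Pads are 22 mm wide; open, the fingers measure 114 mm over their backs; the gripper's body (76 mm by 85 mm) begins 54 mm behind the grasp point. The pads swing forward as they close: fully open they stand 13 mm farther back than shut.
Start: joints at [-1.364, 0.477, 0.022, 1.555, -0.011, 1.109, -0.083], TCP at [0.209, 0.642, 0.231] pointing down, gripper open.
Joint ranges: [-2.96, 2.96], [-0.34, 2.1], [-1.41, 1.46], [0.24, 2.44], [-1.37, 4.51], [0.17, 1.92], [-2.96, 2.96]. Speed limits (rad/s): [2.39, 2.39, 3.14, 3.14, 3.14, 3.14, 3.14].

## Interface

Orientations are given as a rotation vector (axis times angle).
In Python, from bench import r gives the robot as it stands. The module is installed in compiled form; this text tells all that it offers.
- The arm moves only by the tool play_rows, never from a script. Its argument "deltas" is a list of rows, each a list of 3 entries, a list of its own where there are three numbers: the finger opening in mm, from 0 to 85.4, then the shift along the tool's x, y, z in mm, then the turn, a rotation vector about the tool's x, y, z in rad. A call has 1 to 8 rows; each row is the pose to reach, as a shift and turn from the pose measured when the call began, along the tool's axes at that moment; what a row does not reach only later rows make up. A row lasts 1/8 s, in which the tool goes at most 62.5 mm and 10.7 degrees, less where a joint would pass 70% of its speed; a pose out of reach is approached as far as the arm can. A call with a gripper value outside its range is refused whole. The fingers move at their own pace and stop on an object; "squeeze" is the grip in N (left out, the last holds). Time passes only in rows, so rows that repeat a pose let the fingers close. It gives the time, the measured TCP pose, the force and the opening at its end, in the units of the state.
- r.get_obs(): the state, without advancing time (a new reading comes with each control period).
- r.grab_frame(name): name is "scene" or "side" or "wrist"; returns (picture, depth): 400x640x3 uint8, red, green, blue; 400x640 float32, m along the optical axis (not along the pixel's ray), 0 where there is no reading.
- r.camera_model(name): a dict with "mtx" (3x3 intrinsics, pixels), "rvec" (rotation vector, rad) and "tvec" (3), from world to camera coordinates, as OpenCV has them; the wrist camera has in their place "T_tool_cam" (4x4, takes a point from camera to tool coordinates, whose origin is the TCP and whose axes are the flange's). Camera axes: x right, y down, z forward; pixel columns grow to the right and rows downward; lengths in m; the calibration is good to about 2 mm. A picture is of the moment at which its call begins: read the wrist's pose just before it. camera_model takes no time and is no camera call.
- r.hand_in(): hands the job in, once; it reports no verdict.
The state is a dict: "clock": time; "joints": joint angles; "qvel": joint speeds; "tau": joint torques, N m; "tcp_pos": TCP position; "orientation": TCP orientation; "contact_force": force on the tool from outside, world axes, zero at the start; "moment": the same for the moment, N m; "grip_width": finger opening in m.
Only numpy, scipy, OpenCV 4.12 (cv2) and the standard library are available. Lean on these libraries where they do the work, as an engineer would, in place of code of your own. Each camera call takes 0.05 s, during which the arm holds its last target. There are 200 camera calls.

## Task

The lockable regulator of the cylinder leak tester is set too low. Unlock it by pulling its tall fluted knob fully out, turn it clockwise click by click (half a bar a click) until the tester's large gauge reads 4 bar, without going past it, then push the knob fully home to lock it and let go. Leave the mushroom-headed shut-off valve beside it pushed in, and the tools and parts where they lie.

Things in the scene. Friction and masses are not known exactly. Their poses are not given: they have to be found in the camera images.
- tester: Cylinder leak tester: grey steel box fixed on the bench, 240 (x) by 340 (y) by 110 mm high, aluminium panel on top, bar handles 25 mm out at both y sides. Origin: centre of its underside; z up; -x is the operator's side. On the panel: gauges at x +64, y +95 (large) and -95 mm (small, stays at zero); regulator and shut-off valve at x -52, y +95 and -95 mm, either way round.
- reg_unit: Where the regulator stands on the panel: origin on the knob's vertical axis at the panel's surface, 110 mm above the bench; axes as the tester's. The knob is a tall black fluted cap, 46 mm across and 40 mm tall, 5 to 45 mm above the panel when home. Pulled out it stands 12 mm higher and shows a bright steel neck, 34 mm across, underneath.
- reg_grip (a point): Point to grip on the regulator knob: on its vertical axis, 30 mm above the panel while the knob is home; it moves and turns with the knob. Its x axis lies along the white line on the knob's top, which runs from the middle to the edge; z up.
- reg_top (a point): Centre of the flat top of the regulator knob, 45 mm above the panel when home; moves with the knob. Pressing down here pushes the knob in.
- gauge_face (a point): Centre of the large gauge's white face (gauge 84 mm across, 28 mm tall). Axes as the tester's. 13 ticks over 270 degrees, no figures: long for each bar, short for each half bar. From above, zero is 135 degrees counter-clockwise of +x, the scale runs clockwise to 6 bar; 4 bar is straight opposite zero. The black needle follows the knob, 22.5 degrees a click.
- reg_knob (a joint): How far the regulator knob is pulled straight up, m: 0 home (locked), 0.012 fully out (unlocked). A detent holds it at either end: it takes 6 to 10 N either way, snaps through half way and stays. Home, teeth lock it against turning (0.5 degree of play); more than 4 mm out it turns. It goes home only when sitting in a click notch.
- reg_dial (a joint): Angle of the regulator knob, rad, growing clockwise seen from above (more pressure): 0 to 2.513, with stops. A notch (click) every 12 degrees (0.2094 rad) from 0, half a bar each: 4 bar is the eighth notch, 1.6755 rad. It starts in one of the notches 1 to 5 (0.5 to 2.5 bar). A click takes about 0.2 N m; let go, the knob falls into the nearest notch.
- valve_knob (a joint): How far the shut-off valve's knob is pulled up, m: 0 pushed in (as it starts and must stay), 0.012 pulled out; the same detent.
- valve_top (a point): Top of the shut-off valve's knob: a black mushroom head 42 mm across and 13 mm thick on a thin steel stem over a hexagonal brass nut; its top is 43 mm above the panel when in.
- plug_socket: Loose steel spark plug socket standing on the panel between regulator and valve, 27 mm across, 64 mm tall; origin at the centre of its foot.
- adaptor: Loose brass and steel test adaptor standing on the panel between the two gauges, 26 mm across, 60 mm tall; origin at the centre of its foot.
- barrel: Finned aluminium cylinder barrel, 95 x 105 x 85 mm tall, on the bench to the robot's right; origin at the centre of its underside.
- head: Aluminium cylinder head, 110 x 120 x 70 mm tall, on the bench to the right; origin at the centre of its underside.
- piston: Aluminium piston, 57 mm across, 48 mm tall, standing in the steel tray on the left; origin at the centre of its underside.
- screwdriver: Black-handled screwdriver, 180 mm, lying in the steel tray; origin under its middle.
- t_handle: Steel T-handle wrench, 180 mm long, 120 mm across the T, lying on the bench near the robot on the right; origin under its middle.
- spanner: Steel combination spanner, 170 mm, lying on the bench near the robot on the left; origin under its middle.

How it is judged:
By the outcome, as a careful person would: the job done as asked, in the order asked, and still so for the second after the job is handed in, with the robot touching nothing.
It also fails if it takes over 45 s, if anything falls off the work surface, if the arm or the gripper's body presses on something with over 40 N, if the wrist force passes 120 N, or if a joint passes its speed limit or range.

## Working session

There is one attempt and no reset: what is moved stays moved. The work goes in short steps, Python scripts to look and compute and a tool call to move; the robot and the scene stay as the last step left them, time stands still between calls to the robot, and variables do not carry over. Pictures are saved under pics/ and viewed, about 8 in all and at most 12, crops included, and the job is handed in when it is done.

Besides the shell and the picture viewer there is one more tool, called in YAML: its name, and indented under it one key for each argument. play_rows: Moves the arm, as the interface text tells. Its arguments: {"type":"object","properties":{"deltas":{"type":"array"},"squeeze":{"type":"number"}},"required":["deltas"]}

```bash
mkdir -p pics; ls
cat > h.py <<'E'
import numpy as np, cv2
from bench import r
from scipy.spatial.transform import Rotation as R
def cam(name):
    o=r.get_obs(); m=r.camera_model(name); img,d=r.grab_frame(name)
    if 'T_tool_cam' in m:
        T=np.eye(4);T[:3,:3]=R.from_rotvec(o['orientation']).as_matrix();T[:3,3]=o['tcp_pos']
        T=T@np.array(m['T_tool_cam'])
    else:
        A=np.eye(4);A[:3,:3]=cv2.Rodrigues(np.array(m['rvec'],float))[0];A[:3,3]=np.ravel(m['tvec']);T=np.linalg.inv(A)
    return img,d,np.array(m['mtx']),T
def ray(K,T,uv,z):
    v=T[:3,:3]@np.linalg.inv(K)@[uv[0],uv[1],1]; return T[:3,3]+v*(z-T[2,3])/v[2]
def save(n,img): cv2.imwrite(f'pics/{n}.png',img[:,:,::-1])
E
python3 - <<'E'
from h import *
o=r.get_obs();print(o,r.grip_point_offset)
for n in ['scene','side']:
    img,d,K,T=cam(n);save(n+'0',img);print(n,T.round(3),K[0,0])
    np.savez(n+'0.npz',d=d,K=K,T=T)
a=cv2.imread('pics/scene0.png');b=cv2.imread('pics/side0.png')
E
```

```text
pics
{'clock': 0.0, 'joints': array([-1.36410378,  0.47780155,  0.0223305 ,  1.55647873, -0.01145581,
        1.10930853, -0.08309887]), 'qvel': array([-9.74389983e-04, -1.75625787e-04,  1.07857015e-03,  5.66263994e-04,
       -1.55047573e-03, -2.05810655e-04, -8.71653254e-05]), 'tau': array([-3.63981826e-06, -5.96430373e+01,  1.60809148e+00, -2.81196409e+01,
        1.24729337e-02,  9.09298280e-03, -3.60543041e-06]), 'tcp_pos': array([0.20882687, 0.64124389, 0.23031307]), 'orientation': array([-4.92338842e-01, -3.10265220e+00,  2.92836112e-03]), 'contact_force': array([-0.51624535, -0.18987491,  0.41383586]), 'moment': array([ 0.0148226 ,  0.01185612, -0.03795246]), 'grip_width': 0.08512963903687314} 0.0187
scene [[-0.148  0.842 -0.519  1.364]
 [ 0.989  0.127 -0.075  0.233]
 [ 0.003 -0.524 -0.852  1.6  ]
 [ 0.     0.     0.     1.   ]] 465.6748034120905
side [[ 0.925 -0.253  0.282  0.077]
 [-0.379 -0.58   0.721 -0.842]
 [-0.019 -0.774 -0.632  0.924]
 [ 0.     0.     0.     1.   ]] 404.39035629379396
```

View pics/scene0.png

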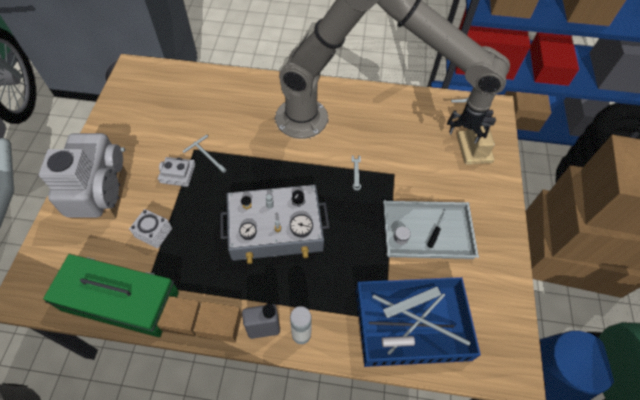

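View pics/side0.png

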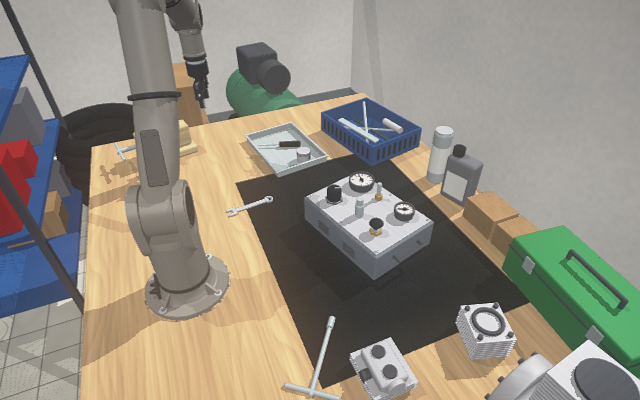

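Scene: the tester is at about (275,222). The regulator (fluted cap) is at (298,197), the valve at (246,200) and the large gauge at (302,225). Side: the regulator top is at about (334,187), the valve at (376,222).

Run:
```python
from h import *
for n,pts in dict(scene=[('reg',298,195,.155),('valve',246,199,.153),('gl',302,225,.138),('gs',248,230,.138)],side=[('reg',334,187,.155),('valve',376,222,.153),('gl',362,182,.138),('gs',404,211,.138)]).items():
    f=np.load(n+'0.npz')
    for p in pts: print(n,p[0],ray(f['K'],f['T'],p[1:3],p[3]).round(4))
o=r.get_obs();print(R.from_rotvec(o['orientation']).as_matrix().round(3));print(r.camera_model('wrist'))
```

```text
scene reg [0.495  0.0695 0.155 ]
scene valve [ 0.5387 -0.1142  0.153 ]
scene gl [0.6056 0.1014 0.138 ]
scene gs [ 0.6535 -0.0833  0.138 ]
side reg [0.4915 0.0717 0.155 ]
side valve [ 0.5346 -0.1209  0.153 ]
side gl [0.5943 0.0798 0.138 ]
side gs [ 0.6421 -0.0973  0.138 ]
[[-0.951  0.31  -0.   ]
 [ 0.31   0.951 -0.002]
 [-0.    -0.002 -1.   ]]
{'mtx': array([[278.3953501 ,   0.        , 322.10544224],
       [  0.        , 278.3953501 , 202.07997714],
       [  0.        ,   0.        ,   1.        ]]), 'T_tool_cam': array([[-6.39996401e-04, -9.57229863e-01, -2.89327808e-01,
         7.40945185e-02],
       [ 9.99999311e-01, -3.27857459e-04, -1.12730612e-03,
         8.00862560e-04],
       [ 9.84232804e-04, -2.89328330e-01,  9.57229413e-01,
        -1.42252165e-01],
       [ 0.00000000e+00,  0.00000000e+00,  0.00000000e+00,
         1.00000000e+00]])}
```

play_rows:
  deltas:
    - [85,[-40,-40,-10],[0,0,-0.07]]
    - [85,[-80,-80,-20],[0,0,-0.14]]
    - [85,[-120,-122,-30],[0,0,-0.21]]
    - [85,[-160,-163,-40],[0,0,-0.28]]
    - [85,[-200,-204,-50],[0,0,-0.35]]
    - [85,[-240,-244,-50],[0,0,-0.42]]
    - [85,[-280,-285,-50],[0,0,-0.48]]
    - [85,[-320,-326,-50],[0,0,-0.54]]

```text
clock: 1.1
tcp_pos: [0.4126, 0.2304, 0.2809]
orientation: [0.356, -3.121, 0.002]
contact_force: [-0.2, 0.1, 0.8]
grip_width: 0.0851
```

play_rows:
  deltas:
    - [85,[-12,-45,0],[0,0,0]]
    - [85,[-24,-90,0],[0,0,0]]
    - [85,[-36,-135,0],[0,0,0]]
    - [85,[-42,-174,0],[0,0,0]]
    - [85,[-42,-174,0],[0,0,0]]

```text
clock: 1.72
tcp_pos: [0.4933, 0.0669, 0.2809]
orientation: [0.346, -3.121, 0.004]
contact_force: [-0.5, 0.9, -0.9]
grip_width: 0.0848
```

Run:
```python
from h import *
o=r.get_obs();print(o['tcp_pos'],o['joints'].round(2),o['clock'])
img,d,K,T=cam('wrist');save('w1',img);np.savez('w1.npz',d=d,K=K,T=T,img=img)
```

```text
[0.49327576 0.06685297 0.28092757] [-0.56  0.13  0.33  1.93 -0.04  1.09  1.58] 1.725
```

View pics/w1.png

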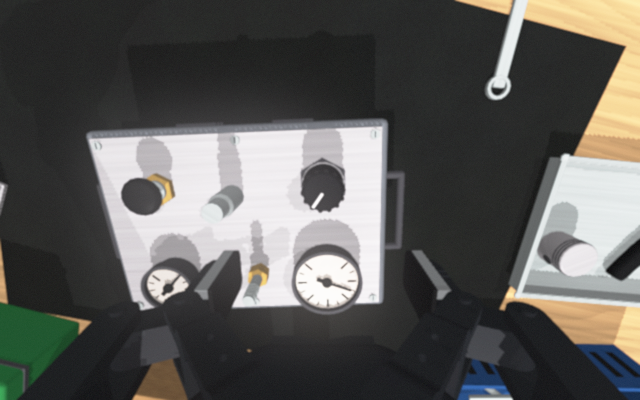

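The knob is at about (322,185) with its white line pointing down-left. The large gauge is at about (327,281), and the socket and adaptor are clear of the knob. Next I zoom in on the gauge and knob and measure both.

Run:
```python
from h import *
f=np.load('w1.npz');img,K,T=f['img'],f['K'],f['T']
cv2.imwrite('pics/w1c.png',cv2.resize(img[150:320,270:390,::-1],None,fx=3.5,fy=3.5,interpolation=cv2.INTER_CUBIC))
g=img.max(2)
m=((g>150)).astype(np.uint8); m[:240]=0;m[320:]=0;m[:,:290]=0;m[:,365:]=0
n,l,s,c=cv2.connectedComponentsWithStats(m)
for i in range(1,n):
    if s[i,4]>100: print('white',s[i],c[i],ray(K,T,c[i],.136).round(4))
# depth at knob top / gauge
d=f['d'];print(d[178:200:3,310:336:4].round(3))
P=lambda u,v:(T@np.r_[np.linalg.inv(K)@[u,v,1]*d[v,u],1])[:3].round(4)
print(P(322,190),P(327,270),P(250,160))
# knob top by height band
vv,uu=np.mgrid[140:230,285:360];pts=np.c_[uu.ravel(),vv.ravel(),np.ones(uu.size)]@np.linalg.inv(K).T*d[140:230,285:360].reshape(-1,1)
W=pts@T[:3,:3].T+T[:3,3]
k=W[(W[:,2]>.147)&(W[:,2]<.165)];print(len(k),k.mean(0),k.min(0),k.max(0),cv2.minEnclosingCircle(k[:,:2].astype(np.float32)))
```

```text
white [ 290  240   75   66 1303] [327.91404451 260.01074444] [0.5721 0.0916 0.136 ]
white [ 295  254   64   54 2546] [326.29693637 280.43990573] [0.5986 0.0958 0.136 ]
[[0.275 0.272 0.272 0.274 0.274 0.274 0.274]
 [0.273 0.275 0.276 0.274 0.273 0.274 0.274]
 [0.275 0.276 0.275 0.274 0.275 0.276 0.275]
 [0.276 0.276 0.277 0.276 0.276 0.275 0.277]
 [0.277 0.278 0.276 0.276 0.277 0.276 0.276]
 [0.278 0.278 0.278 0.279 0.277 0.278 0.278]
 [0.279 0.28  0.279 0.278 0.279 0.279 0.279]
 [0.278 0.28  0.28  0.28  0.28  0.279 0.28 ]]
[0.4879 0.0658 0.1552] [0.5872 0.094  0.1321] [ 0.4827 -0.0181  0.1115]
1432 [0.48908546 0.06699225 0.15396592] [0.46746316 0.04493433 0.14701128] [0.51372612 0.09003771 0.15690877] ((0.49059462547302246, 0.0673922747373581), 0.02332550287246704)
```

View pics/w1c.png

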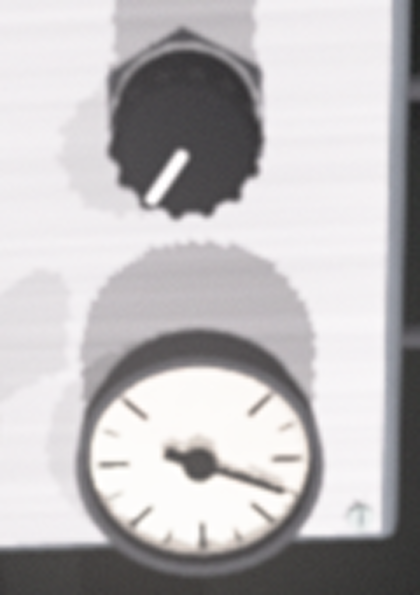

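Needle at 1.5 bar (notch 3; zero up-right, 1 bar right), so I need 5 clicks, or 60° clockwise. Descending over the knob now.

play_rows:
  deltas:
    - [85,[3,1,35],[0,0,0]]
    - [85,[3,1,70],[0,0,0]]
    - [85,[3,1,105],[0,0,0]]
    - [85,[3,1,130],[0,0,0]]
    - [85,[3,1,148],[0,0,0]]
    - [85,[3,1,157],[0,0,0]]
    - [85,[3,1,157],[0,0,0]]

```text
clock: 2.65
tcp_pos: [0.4889, 0.0698, 0.1235]
orientation: [0.353, -3.119, 0.002]
contact_force: [-0.1, 0.3, -1.4]
grip_width: 0.0848
```

Run:
```python
from h import *
o=r.get_obs();print(o['tcp_pos'],o['joints'].round(2),o['clock'],o['contact_force'])
img,d,K,T=cam('wrist');save('w2',img)
```

```text
[0.48892842 0.06982988 0.12354316] [-0.51  0.33  0.29  2.1  -0.14  0.73  1.66] 2.65 [-0.10672062  0.32293345 -1.3928737 ]
```

View pics/w2.png

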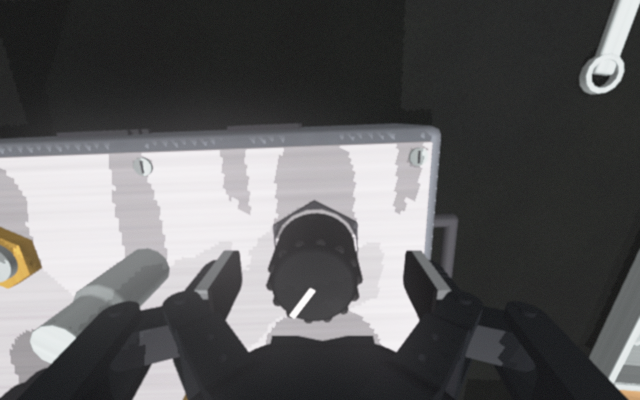

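Between the pads, the knob is centred at column ~316 and the pads at ~322, so I shift about 2.5 mm and close.

play_rows:
  deltas:
    - [85,[-2,-2.5,0],[0,0,0]]
    - [60,[-2,-2.5,0],[0,0,0]]
    - [44,[-2,-2.5,0],[0,0,0]]
    - [40,[-2,-2.5,0],[0,0,0]]
    - [38,[-2,-2.5,0],[0,0,0]]
    - [38,[-2,-2.5,0],[0,0,0]]
    - [38,[-2,-2.5,0],[0,0,0]]
  squeeze: 60

```text
clock: 3.58
tcp_pos: [0.4924, 0.0667, 0.1249]
orientation: [0.351, -3.122, 0.003]
contact_force: [-1.9, -3.7, 7.7]
grip_width: 0.045
```

play_rows:
  deltas:
    - [38,[0,0,-3],[0,0,0]]
    - [38,[0,0,-6],[0,0,0]]
    - [38,[0,0,-9],[0,0,0]]
    - [38,[0,0,-12],[0,0,0]]
    - [38,[0,0,-12],[0,0,0]]
    - [38,[0,0,-12],[0,0,0]]

```text
clock: 4.32
tcp_pos: [0.4924, 0.0667, 0.1371]
orientation: [0.351, -3.122, 0.003]
contact_force: [-1.1, -0.7, 2.9]
grip_width: 0.0449
```

play_rows:
  deltas:
    - [38,[0,0,-1.5],[0,0,0]]
    - [38,[0,0,-1.5],[0,0,0]]

```text
clock: 4.58
tcp_pos: [0.4922, 0.0667, 0.1374]
orientation: [0.351, -3.121, 0.004]
contact_force: [5.1, -1.2, -14.7]
grip_width: 0.0443
```

Run:
```python
from h import *
a,_,_,_=cam('side');b,_,_,_=cam('wrist')
c=cv2.resize(a[150:250,300:440],(560,400),interpolation=cv2.INTER_CUBIC)
c2=cv2.resize(b[160:360,230:430],(400,400)) 
save('p3',np.hstack([c,c2])[:,:960][:, ::1]) if 0 else save('p3',cv2.resize(np.hstack([c,c2]),(800,333)))
```

```text
(no output)
```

View pics/p3.png

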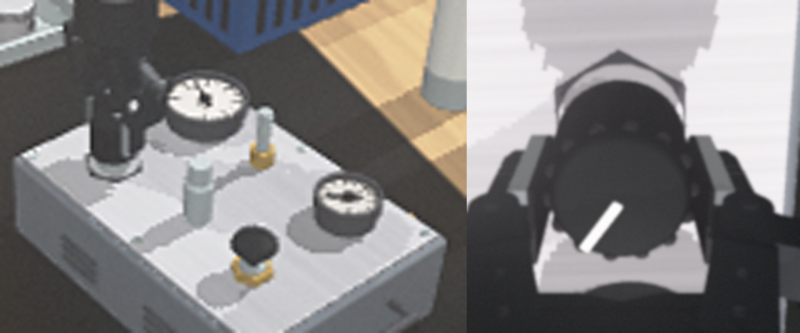

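The steel neck shows and the 15 N pull meets a stop, so the knob is fully out. Turning 3 clicks clockwise first.

play_rows:
  deltas:
    - [38,[0,0,1],[0,0,0.08]]
    - [38,[0,0,1],[0,0,0.16]]
    - [38,[0,0,1],[0,0,0.26]]
    - [38,[0,0,1],[0,0,0.36]]
    - [38,[0,0,1],[0,0,0.46]]
    - [38,[0,0,1],[0,0,0.55]]
    - [38,[0,0,1],[0,0,0.63]]
    - [38,[0,0,1],[0,0,0.63]]

```text
clock: 5.68
tcp_pos: [0.4924, 0.0656, 0.137]
orientation: [0.635, 3.076, -0.006]
contact_force: [-2.5, -4.3, 5.8]
grip_width: 0.0443
```

Run:
```python
from h import *
o=r.get_obs();M=R.from_rotvec(o['orientation']).as_matrix();print(np.degrees(np.arctan2(M[1,0],M[0,0])),o['joints'].round(2),o['contact_force'],o['moment'])
a0=R.from_rotvec([0.351,-3.121,.004]).as_matrix();print(np.degrees(np.arctan2(a0[1,0],a0[0,0])))
a,_,_,_=cam('side');b,_,_,_=cam('wrist')
c=cv2.resize(a[165:205,330:390],(600,400),interpolation=cv2.INTER_CUBIC)
c2=cv2.resize(b[160:360,230:430],(400,400)) 
save('p4',cv2.resize(np.hstack([c,c2]),(800,320)))
```

```text
156.6632102577148 [-0.63  0.33  0.44  2.09 -0.2   0.77  1.1 ] [-2.54648909 -4.32941764  5.84354677] [-0.79001477  0.37569861  0.07129555]
-167.16658857688157
```

View pics/p4.png

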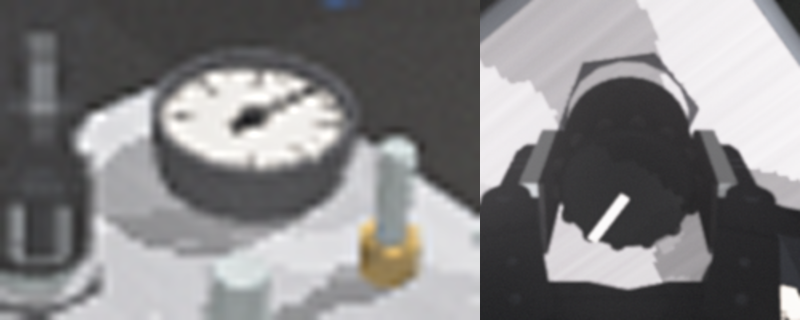

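Turned 36° with no slip (white line unchanged against the pads). The needle is near 3 bar, pointing along +x. Two more clicks.

play_rows:
  deltas:
    - [38,[0,0,0],[0,0,0.08]]
    - [38,[0,0,0],[0,0,0.16]]
    - [38,[0,0,0],[0,0,0.24]]
    - [38,[0,0,0],[0,0,0.32]]
    - [38,[0,0,0],[0,0,0.38]]
    - [38,[0,0,0],[0,0,0.417]]
    - [38,[0,0,0],[0,0,0.417]]

```text
clock: 6.65
tcp_pos: [0.4919, 0.0649, 0.1371]
orientation: [1.258, 2.878, -0.007]
contact_force: [-3.1, -4.0, 5.5]
grip_width: 0.044
```

Run:
```python
from h import *
o=r.get_obs();M=R.from_rotvec(o['orientation']).as_matrix();print(np.degrees(np.arctan2(M[1,0],M[0,0])),o['tcp_pos'],M[:,2].round(4))
a,_,K,T=cam('side');b,_,_,_=cam('wrist')
c=cv2.resize(a[165:205,330:390],(600,400),interpolation=cv2.INTER_CUBIC)
# overlay expected needle tips for 3.5,4,4.5 bar, centre of gauge by dark/white
Ti=np.linalg.inv(T)
def px(p): q=Ti[:3,:3]@p+Ti[:3,3]; q=K@q; return q[:2]/q[2]
cen=np.array([.5986,.0958,.136]); yaw=np.radians(13)
for bar in (3.5,4,4.5):
    t=yaw+np.radians(135-45*bar); u=(px(cen+.036*np.array([np.cos(t),np.sin(t),0])));u0=px(cen)
    print(bar,u-u0,np.degrees(np.arctan2(-(u-u0)[1],(u-u0)[0])))
c2=cv2.resize(b[160:360,230:430],(400,400)) 
save('p5',cv2.resize(np.hstack([c,c2]),(800,320)))
```

```text
132.78891323446484 [0.49192468 0.06492708 0.13710738] [-0.0014 -0.0043 -1.    ]
3.5 [10.50600925 -1.60329431] 8.676812694686395
4 [11.067149    0.94336229] -4.872107317341309
4.5 [9.93276799 3.38561627] -18.82184377088788
```

View pics/p5.png

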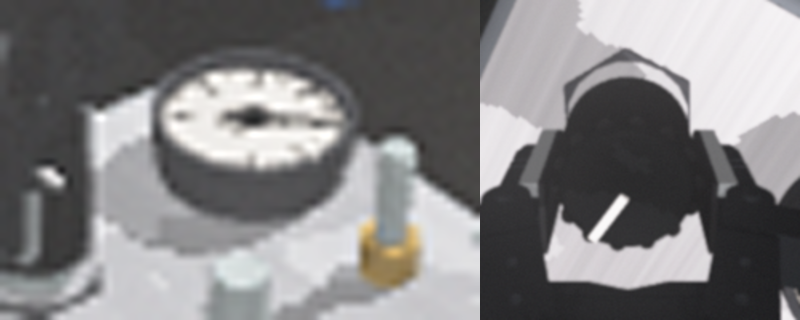

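Turned 60.0° in all, and the needle points 4° below image-right, which matches 4 bar (predicted −4.9°). Pushing home.

play_rows:
  deltas:
    - [38,[0,0,3],[0,0,0]]
    - [38,[0,0,6],[0,0,0]]
    - [38,[0,0,9],[0,0,0]]
    - [38,[0,0,12],[0,0,0]]
    - [38,[0,0,13],[0,0,0]]
    - [38,[0,0,13.5],[0,0,0]]
    - [38,[0,0,13.5],[0,0,0]]

```text
clock: 7.62
tcp_pos: [0.492, 0.0648, 0.1248]
orientation: [-1.258, -2.878, 0.006]
contact_force: [-7.9, -4.1, 18.3]
grip_width: 0.0443
```

play_rows:
  deltas:
    - [48,[0,0,0.5],[0,0,0]]
    - [60,[0,0,0.5],[0,0,0]]
    - [75,[0,0,0.5],[0,0,0]]
    - [85,[0,0,0],[0,0,0]]
    - [85,[0,0,0],[0,0,0]]
    - [85,[0,0,-15],[0,0,0]]
    - [85,[0,0,-45],[0,0,0]]
    - [85,[0,0,-90],[0,0,0]]

```text
clock: 8.62
tcp_pos: [0.4915, 0.0648, 0.2159]
orientation: [-1.258, -2.877, 0.008]
contact_force: [0.5, 0.7, 0.2]
grip_width: 0.0849
```

play_rows:
  deltas:
    - [85,[0,0,-40],[0,0,-0.15]]
    - [85,[0,0,-75],[0,0,-0.3]]
    - [85,[0,0,-75],[0,0,-0.45]]
    - [85,[0,0,-75],[0,0,-0.6]]
    - [85,[0,0,-75],[0,0,-0.75]]
    - [85,[0,0,-75],[0,0,-0.9]]
    - [85,[0,0,-75],[0,0,-1.04]]
    - [85,[0,0,-75],[0,0,-1.04]]

```text
clock: 9.62
tcp_pos: [0.4918, 0.0648, 0.2918]
orientation: [0.335, -3.121, 0.006]
contact_force: [0.2, 0.3, -0.2]
grip_width: 0.0847
```

Run:
```python
from h import *
o=r.get_obs();print(o['tcp_pos'],o['clock'],o['contact_force'])
b,d,K,T=cam('wrist')
save('p6',cv2.resize(b[100:330,80:420],None,fx=2.3,fy=2.3,interpolation=cv2.INTER_CUBIC))
vv,uu=np.mgrid[100:260,270:380];pts=np.c_[uu.ravel(),vv.ravel(),np.ones(uu.size)]@np.linalg.inv(K).T*d[100:260,270:380].reshape(-1,1)
W=pts@T[:3,:3].T+T[:3,3]; k=W[np.hypot(W[:,0]-.4915,W[:,1]-.067)<.018];print('knob top z',np.median(k[:,2]),len(k))
```

```text
[0.4918307  0.06479585 0.29176077] 9.625 [ 0.24159005  0.34411523 -0.1769974 ]
knob top z 0.15473551085501525 908
```

View pics/p6.png

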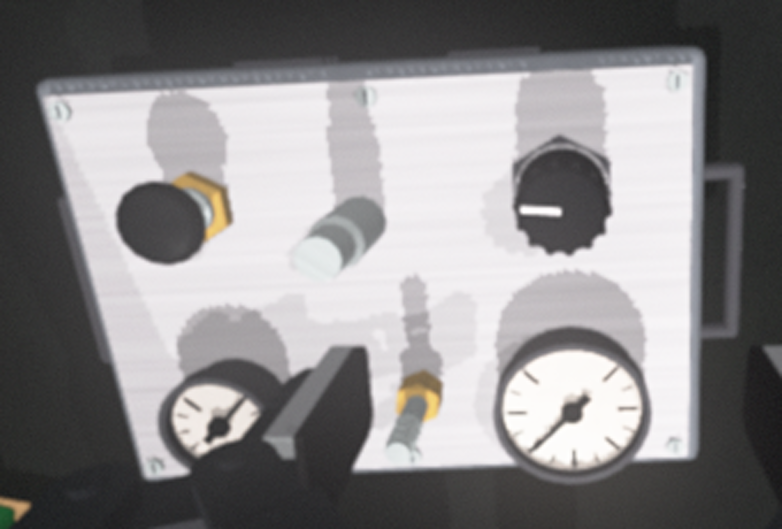

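The knob top is back at 0.155 m (home). The needle at (572,411) points down-left, straight opposite the zero tick, which is 4 bar. The valve, socket and adaptor are undisturbed.

```bash
python3 -c "
from bench import r
print(r.hand_in())"
```

```text
the job is handed in; nothing more can be done
None
```

The regulator now reads 4 bar, its knob is locked home, and the job is handed in, at about 9.7 s on the robot's clock.

**What I did:** I gripped the knob at 60 N and pulled it out 12 mm; it met a firm stop and the steel neck showed. I then turned it 60° clockwise, which is 5 clicks from 1.5 to 4 bar without going past. Last, I pushed it home, let go and raised the gripper clear.

**Last checks before handing in:**
- **Gauge:** the large gauge's needle points straight opposite the zero tick, which is 4 bar.
- **Knob:** the depth camera puts its top at 0.155 m, the home height.
- **Other parts:** the last picture shows the shut-off valve still in, and the spark plug socket and test adaptor still standing in place. I did not look again at the tools and parts on the bench, but the arm did not work near them after the first approach.
- **Forces:** the highest force shown at the end of any move was about 20 N, and it was near zero at the end.

No check failed or disagreed.

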